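Hold an angle bracket home against fence and plate

ROBOT

A 7-joint arm with a two-finger parallel gripper is mounted at the origin on the work surface. World frame = base frame: x ahead of the robot, y to its left, z up, the work surface at z = 0. Lengths are in m, angles in rad, forces in N, time in s.
With the tool pointing down it reaches from about 0.425 to 0.925 m from the base axis. Payload 6.8 kg.
Tool frame: the origin (TCP) lies midway between the tips of the shut fingers; the grasp point (between the pads) lies 19 mm behind it; z points along the fingers, y is the line along which they close (so a half turn about z gives the same grasp; the last joint's range is limited). The gripper opens to 85 mm and grips with 20 to 120 N. Pads are 22 mm wide; open, the fingers measure 114 mm over their backs; the gripper's body (76 mm by 85 mm) begins 54 mm behind the grasp point. The pads swing forward as they close: fully open they stand 13 mm farther back than shut.
Start: joints at [-1.268, 0.477, 0.022, 1.555, -0.011, 1.109, -0.083], TCP at [0.27, 0.619, 0.231] pointing down, gripper open.
Joint ranges: [-2.96, 2.96], [-0.34, 2.1], [-1.41, 1.46], [0.24, 2.44], [-1.37, 4.51], [0.17, 1.92], [-2.96, 2.96]. Speed limits (rad/s): [2.39, 2.39, 3.14, 3.14, 3.14, 3.14, 3.14].

INTERFACE

Orientations are given as a unit quaternion [w, x, y, z].
In Python, from station import * gives the robot as it stands.
- The arm moves only by the shell command python3 -m creep 'ROWS' [FORCE]. ROWS is JSON, a list of rows, each a list of 7 numbers: the gripper command: -1 is shut, 1 is fully open, values between are in proportion, then the shift along the world's x, y, z in mm, then the turn, a rotation vector about the world's x, y, z in rad. A call has 1 to 5 rows; each row shifts and turns the commanded pose from where the row before left it; what a row does not reach is not made up. A row lasts 1/8 s, in which the tool goes at most 62.5 mm and 10.7 degrees, less where a joint would pass 70% of its speed; a pose out of reach is approached as far as the arm can. A call is refused whole if a number of a shift passes 62.5 or a number of a turn 0.188, either way. A call with a gripper value outside its range is refused whole. The fingers move at their own pace and stop on an object; FORCE is the grip in N (left out, the last holds). Time passes only in rows, so rows that do not move let the fingers close. It gives the time, the measured TCP pose, the force, the opening and the grip force at its end, in the units of the state.
- get_obs(): the state, without advancing time (a new reading comes with each control period).
- read_camera(name): name is "scene" or "top" or "wrist"; returns (picture, depth): 384x512x3 uint8, red, green, blue; 384x512 float32, m along the optical axis (not along the pixel's ray), 0 where there is no reading.
- camera_params(name): a dict with "intrinsics" (3x3 intrinsics, pixels), "cam_to_world" (4x4, takes a point from camera to world coordinates); the wrist camera has in their place "mount" (4x4, takes a point from camera to tool coordinates, whose origin is the TCP and whose axes are the flange's). Camera axes: x right, y up, looking along -z (the intrinsics and any distortion apply to the point x, -y, -z); pixel columns grow to the right and rows downward; lengths in m; the calibration is good to about 2 mm. The wrist camera is an equidistant fisheye: a pixel r from the principal point sees the ray r / f radians off the axis. A picture is of the moment at which its call begins: read the wrist's pose just before it. camera_params takes no time and is no camera call.
- hand_in(): hands the job in; it is judged then, once.
The state is a dict: "t": time; "q": joint angles; "joint_vel": joint speeds; "joint_torque": joint torques, N m; "eef_pos": TCP position; "tool_rot": TCP orientation; "contact_force": force on the tool from outside, world axes, zero at the start; "torque": the same for the moment, N m; "gripper_width": opening from 0.0 (shut) to 1.0 (fully open); "grasp_force": force on a finger pad.
Only numpy, scipy, OpenCV 4.12 (cv2) and the standard library are available. Lean on these libraries where they do the work, as an engineer would, in place of code of your own. Each camera call takes 0.05 s, during which the arm holds its last target. There are 200 camera calls.

TASK

Stand the blue angle bracket on its foot on the black base plate, with the back of its upright flat against the front of the aluminium fence and one end up against the orange stop block, and press it firmly into the angle between fence and plate with one diagonal push (some 20 N, as much towards the fence as down), so that it bears on both at once. Finish while still holding it pressed like that: do not let go or back off. Leave the post, the screwdriver and the lens where they are.

Things in the scene. Friction and masses are not known exactly. Their poses are not given: they have to be found in the camera images.
- bracket: Blue L-shaped aluminium bracket, loose, 0.24 kg, standing on its foot; smooth (friction on the plate about 0.3). Origin: centre of the foot's underside; x: from the foot's free edge to the upright, y: along its length, z: up. Foot 60 (x) by 90 (y) by 8 mm thick; upright 8 mm thick (own x 22 to 30), 90 long, top 60 mm up. The inside corner (own x 22, 8 mm up) is open to -x and upwards: fingertips can push there.
- bracket_upright (a point): Centre of the bracket's upright (half-way up the whole bracket, 30 mm above its underside, 26 mm in own x from the body origin): the upright is 8 mm thick there and 90 mm long; pinch it across its thickness from above, higher than the fence.
- bracket_back (a point): Point on the outer (back) face of the bracket's upright, mid-length, 4 mm above the underside.
- fence: Straight bare aluminium bar fixed on the base plate, 25 (x) by 290 (y) by 18 mm high. Origin: centre of its underside. y: along the bar; its working front face is at own x = -12.5 mm and looks to own -x, roughly towards the robot.
- stop: Orange block fixed on the base plate before the fence, near its left or right end (varies): 40 (x) by 30 (y) by 30 mm high, touching the fence's front and turned with it. Origin: centre of its underside. The bracket's end goes against its side face (15 mm from its centre along y) that looks to the middle of the fence.
- other_block: Grey block of the same size as the orange one, fixed at the other end of the fence. Not used. Origin: centre of its underside.
- plate: Black flat base plate fixed on the table (table top at z = 0), 140 (x) by 300 (y) by 8 mm thick, turned with the fence; fence and both blocks are bolted on top of it, and the bracket is to stand on it. Origin: centre of its underside, so its top is at z = 8 mm; the fence's centre line is at own x = 55 mm.
- post: Bystander: black post holder with steel post, 32 mm across, 101 mm tall, standing. Origin: centre of its underside.
- driver: Bystander: screwdriver with red handle, 180 mm long, lying. Origin: underside, mid-length.
- lens: Bystander: round lens in a black mount on a small foot, 50 mm wide, 56 mm tall. Origin: centre of its underside.
There are look-alikes about, which are no part of the job. Of the things that look like the bracket, take the one that is nearest to the robot's base at the start.

How it is judged:
By the outcome, as a careful person would: the job done as asked, in the order asked, and still so for the second after the job is handed in, while the arm keeps its last pose, push and grip.
It also fails if it takes over 58 s, if anything falls off the work surface, if the arm or the gripper's body presses on something with over 40 N, if the wrist force passes 120 N, or if a joint passes its speed limit or range.

## Working session

There is one attempt and no reset: what is moved stays moved. The work goes in short steps, Python scripts to look and compute and a shell command to move; the robot and the scene stay as the last step left them, time stands still between calls to the robot, and variables do not carry over. Pictures are saved under pics/ and viewed, at most 10 in all, crops included, and the job is handed in when it is done.

```bash
ls; mkdir -p pics; python3 - <<'E'
from station import *
import cv2,numpy as np
o=get_obs();print({k:np.round(v,3).tolist() for k,v in o.items()})
a=[]
for n in ("scene","top"):
    p,d=read_camera(n);np.savez(f'{n}0.npz',p=p,d=d);a.append(p);c=camera_params(n);print(n,{k:np.round(np.array(v),3).tolist() if not isinstance(v,str) else v for k,v in c.items()}, (d>0).mean())
    cv2.imwrite(f'pics/{n}0.png',cv2.resize(p,(800,600))[:,:,::-1])
print(camera_params("wrist"))
E
```

```text
pics
{'t': 0.0, 'q': [-1.268, 0.478, 0.022, 1.556, -0.011, 1.109, -0.083], 'joint_vel': [-0.002, 0.0, 0.001, 0.0, 0.001, -0.001, -0.001], 'joint_torque': [-0.0, -59.646, 1.608, -28.119, 0.013, 0.01, -0.0], 'eef_pos': [0.269, 0.618, 0.23], 'tool_rot': [-0.0, 0.204, 0.979, -0.001], 'contact_force': [-0.224, 0.066, -0.357], 'torque': [0.004, -0.002, -0.064], 'grasp_force': 0.0, 'gripper_width': 0.998}
scene {'intrinsics': [[461.697, 0.0, 251.061], [0.0, 461.697, 187.942], [0.0, 0.0, 1.0]], 'cam_to_world': [[-0.679, -0.366, 0.636, 1.547], [0.734, -0.361, 0.575, 0.793], [0.019, 0.858, 0.514, 0.846], [0.0, 0.0, 0.0, 1.0]]} 0.9962158203125
top {'intrinsics': [[371.929, 0.0, 258.97], [0.0, 371.929, 195.33], [0.0, 0.0, 1.0]], 'cam_to_world': [[0.005, 0.998, -0.067, 0.533], [-1.0, 0.005, 0.0, -0.095], [0.001, 0.067, 0.998, 1.057], [0.0, 0.0, 0.0, 1.0]]} 0.9960174560546875
{'intrinsics': array([[297.31863964,   0.        , 256.16712702],
       [  0.        , 297.31863964, 191.30479936],
       [  0.        ,   0.        ,   1.        ]]), 'mount': array([[-4.73567326e-04,  9.57612898e-01,  2.88057830e-01,
         7.33938747e-02],
       [ 9.99999882e-01,  4.84679074e-04,  3.27445965e-05,
        -2.44181724e-04],
       [-1.08258954e-04,  2.88057811e-01, -9.57613015e-01,
        -1.42131221e-01],
       [ 0.00000000e+00,  0.00000000e+00,  0.00000000e+00,
         1.00000000e+00]])}
```

View pics/top0.png

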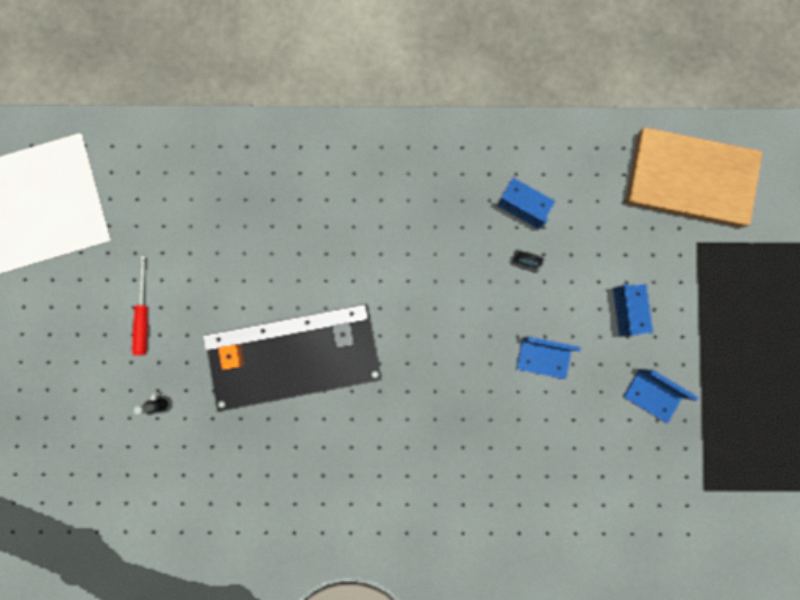

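View pics/scene0.png

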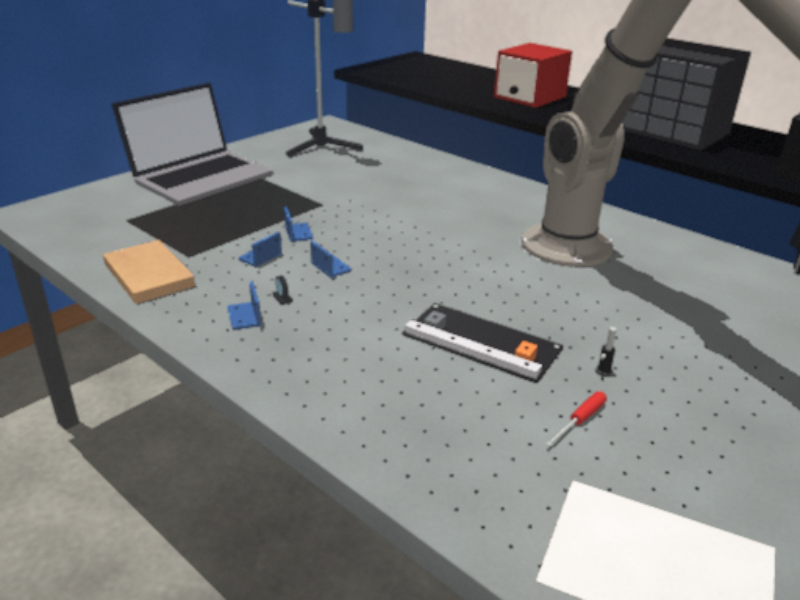

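The top view shows four blue brackets, at 800-scale pixels A(545,357), B(658,395), C(632,310) and D(525,203). The fence and plate are at (290,355), with the orange stop at (229,357), the grey block at (343,335), the post at (155,404), the screwdriver at (141,310) and the lens at (527,260). The scene view agrees with this. Next I measure their distances from the base.

```bash
cat > h.py <<'E'
import numpy as np,cv2
from station import *
def cloud(n,d):
    c=camera_params(n);K=c["intrinsics"];T=c["cam_to_world"]
    v,u=np.mgrid[:d.shape[0],:d.shape[1]]
    P=np.stack([(u-K[0,2])/K[0,0]*d,-(v-K[1,2])/K[1,1]*d,-d],-1)
    return P@T[:3,:3].T+T[:3,3]
def hsv(p,lo,hi): return cv2.inRange(cv2.cvtColor(p,cv2.COLOR_RGB2HSV),np.array(lo),np.array(hi))
E
python3 - <<'E'
from h import *
f=np.load('top0.npz');p,d=f['p'],f['d'];W=cloud('top',d)
print('table z',np.median(W[150:300:,20:120,2]))
def comps(m,name,amin=40):
    n,l,s,c=cv2.connectedComponentsWithStats(m)
    for i in range(1,n):
        if s[i,4]<amin: continue
        P=W[l==i]; hi=P[P[:,2]>P[:,2].max()-.012]
        r=cv2.minAreaRect((P[:,:2]*1000).astype(np.float32))
        print(name,'px',c[i].round(),'mean',P.mean(0).round(3),'R',np.hypot(*P.mean(0)[:2]).round(3),'zmax',P[:,2].max().round(3),'top',hi.mean(0).round(3),'rect',[np.round(x,1) for x in r])
comps(hsv(p,(100,120,60),(125,255,255)),'blue')
comps(hsv(p,(5,180,150),(18,255,255)),'orange')
m=((p.min(2)>200)).astype(np.uint8);m[:, :110]=0;comps(m,'white')
# fence via height
for box in [(205,130,245,245)]:
  for lo,hi,nm in((.02,.032,'fence'),(.033,.05,'blocks'),(.004,.014,'plate')):
    mm=np.zeros(d.shape,np.uint8);s=W[190:270,125:250];mm[190:270,125:250]=(s[...,2]>lo)&(s[...,2]<hi);comps(mm,nm,20)
cv2.imwrite('pics/crop1.png',cv2.resize(p[170:290,310:460],(750,600),interpolation=2)[:,:,::-1])
E
```

```text
table z 0.0001604855610493061
blue px [337. 129.] mean [ 0.789 -0.312  0.026] R 0.848 zmax 1.057 top [ 0.533 -0.095  1.057] rect [array([ 664.1, -232.9]), array([ 90.3, 370.4]), np.float64(57.1)]
blue px [405. 198.] mean [ 0.596 -0.501  0.029] R 0.778 zmax 1.057 top [ 0.533 -0.095  1.057] rect [array([ 572. , -316.6]), array([ 88. , 450.6]), np.float64(7.6)]
blue px [348. 228.] mean [ 0.512 -0.344  0.019] R 0.617 zmax 1.057 top [ 0.533 -0.095  1.057] rect [array([ 533.1, -245.4]), array([295.3,  61.8]), np.float64(78.2)]
blue px [420. 252.] mean [ 0.448 -0.536  0.029] R 0.699 zmax 1.057 top [ 0.533 -0.095  1.057] rect [array([ 502.1, -346.6]), array([501.6,  80. ]), np.float64(73.9)]
orange px [146. 228.] mean [0.509 0.212 0.037] R 0.552 zmax 0.042 top [0.509 0.213 0.038] rect [array([508.5, 216.5]), array([37.1, 35.8]), np.float64(11.0)]
white px [182. 209.] mean [0.563 0.116 0.03 ] R 0.574 zmax 1.057 top [ 0.533 -0.095  1.057] rect [array([564. ,  84.4]), array([ 69.2, 356.5]), np.float64(1.2)]
fence px [181. 210.] mean [0.561 0.121 0.026] R 0.574 zmax 0.031 top [0.561 0.121 0.026] rect [array([543.2, 115.3]), array([ 65.1, 289.2]), np.float64(11.5)]
blocks px [219. 214.] mean [0.55  0.015 0.038] R 0.55 zmax 0.043 top [0.55  0.015 0.038] rect [array([549.7,  15.5]), array([39.8, 29.9]), np.float64(11.5)]
blocks px [146. 228.] mean [0.511 0.214 0.038] R 0.553 zmax 0.042 top [0.511 0.214 0.038] rect [array([510.4, 214.6]), array([39.7, 31.7]), np.float64(11.5)]
plate px [188. 234.] mean [0.492 0.104 0.008] R 0.503 zmax 0.014 top [0.492 0.104 0.008] rect [array([506.9, 109.5]), array([137.8, 303.1]), np.float64(11.4)]
```

View pics/crop1.png

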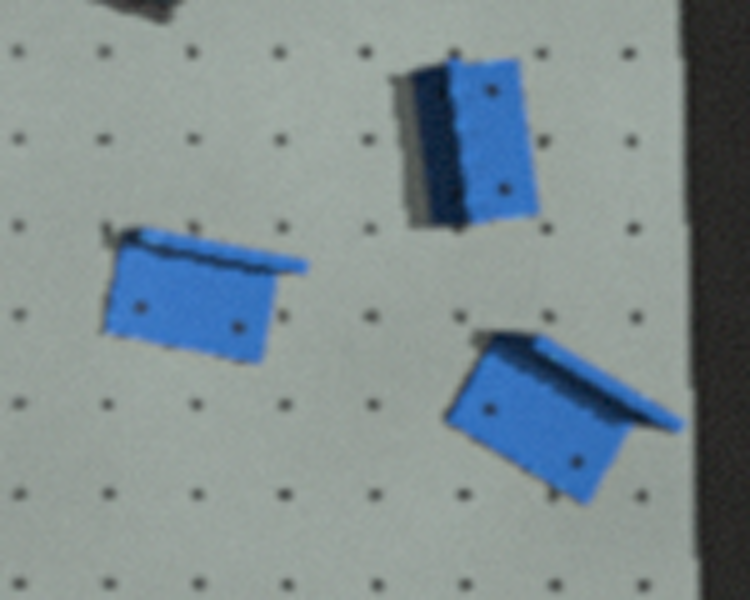

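The crop shows bracket A, with its foot at crop (190,300) and its upright on the far (+x) side at crop (220,250). A is the nearest (R 0.62, against 0.70, 0.78 and 0.85), so I choose A. Now its pose and the fence line.

```bash
python3 - <<'E'
from h import *
f=np.load('top0.npz');p,d=f['p'],f['d'];W=cloud('top',d)
m=hsv(p,(100,120,40),(125,255,255))>0;w=np.zeros_like(m);w[205:250,322:380]=1
ok=m&w&(d>0)
P=W[ok]
for lo,hi in((.052,.07),(.003,.015)):
    Q=P[(P[:,2]>lo)&(P[:,2]<hi)];r=cv2.minAreaRect((Q[:,:2]*1000).astype(np.float32));print(lo,len(Q),Q.mean(0).round(4),r, cv2.boxPoints(r).round(1).tolist())
    l=cv2.fitLine(Q[:,:2].astype(np.float32),cv2.DIST_HUBER,0,.01,.01).ravel();print(np.degrees(np.arctan2(l[1],l[0])),l)
# fence: white on top z in .02-.032
s=np.zeros_like(m);s[190:235,125:240]=1
Q=W[s&(W[...,2]>.021)&(W[...,2]<.031)&(p.min(2)>140)];r=cv2.minAreaRect((Q[:,:2]*1000).astype(np.float32));print('fence',len(Q),r,cv2.boxPoints(r).round(1).tolist(),Q[:,2].mean())
l=cv2.fitLine(Q[:,:2].astype(np.float32),cv2.DIST_HUBER,0,.01,.01).ravel();print(np.degrees(np.arctan2(l[1],l[0])),l)
for n in ('lens',):
    s=W[155:185,315:355];Q=s[(s[...,2]>.02)&(s[...,2]<.3)];print('lens',Q.mean(0),Q[:,2].max())
s=W[245:275,80:115];Q=s[(s[...,2]>.03)&(s[...,2]<.3)];print('post',Q.mean(0),Q[:,2].max())
E
```

```text
0.052 102 [ 0.5355 -0.3476  0.0593] ((535.1576538085938, -348.96630859375), (89.08506774902344, 7.844388008117676), 79.09976196289062) [[522.9000244140625, -392.0], [530.5999755859375, -393.3999938964844], [547.4000244140625, -306.0], [539.7000122070312, -304.5]]
79.2562 [ 0.18641755  0.98247063  0.5355072  -0.34760436]
0.003 565 [ 0.5065 -0.3446  0.0077] ((506.46649169921875, -344.5882568359375), (90.14436340332031, 50.34586715698242), 78.38373565673828) [[472.70001220703125, -383.70001220703125], [522.0, -393.79998779296875], [540.2000122070312, -305.5], [490.8999938964844, -295.3999938964844]]
78.65008 [ 0.19680035  0.9804436   0.5065315  -0.34458777]
fence 913 ((562.3557739257812, 119.109375), (25.532575607299805, 289.10601806640625), 11.10056209564209) [[522.0, 258.5], [577.7000122070312, -25.200000762939453], [602.7000122070312, -20.299999237060547], [547.0999755859375, 263.3999938964844]] 0.025756447033676286
-78.80207 [ 0.19419877 -0.9809622   0.56232476  0.11865517]
lens [ 0.68448108 -0.31208176  0.04484424] 0.05763020945337527
post [0.42636456 0.33688719 0.06407371] 0.1032015537362555
```

Bracket A's upright centre is at about (0.535, -0.348) with yaw -11°. The fence yaw is +11.2°. The stop is on the +y end, so the upright's goal is about (0.538, 0.159). I move above the bracket along an arc, turning the tool about -77°.

```bash
python3 -m creep '[[0.2,32,-46.5,0,0,0,-0.071],[0.2,32,-46.5,0,0,0,-0.071],[0.2,32,-46.5,0,0,0,-0.071],[0.2,32,-46.5,0,0,0,-0.071],[0.2,32,-46.5,0,0,0,-0.071]]' 40 && python3 -m creep '[[0.2,32,-46.5,0,0,0,-0.071],[0.2,32,-46.5,0,0,0,-0.071],[0.2,32,-46.5,0,0,0,-0.071],[0.2,32,-46.5,0,0,0,-0.071],[0.2,-2,-55,0,0,0,-0.071]]' && python3 -m creep '[[0.2,-2,-55,0,0,0,-0.071],[0.2,-2,-55,0,0,0,-0.071],[0.2,-2,-55,0,0,0,-0.071],[0.2,-2,-55,0,0,0,-0.071],[0.2,-2,-55,0,0,0,-0.071]]' && python3 -m creep '[[0.2,-2,-55,0,0,0,-0.071],[0.2,-2,-55,-30,0,0,-0.071],[0.2,-2,-55,-30,0,0,-0.071],[0.2,-2,-55,-40,0,0,-0.071],[0.2,0,0,0,0,0,0]]'
python3 - <<'E'
from h import *
o=get_obs();p,d=read_camera("wrist");print({k:np.round(o[k],4).tolist() for k in('t','eef_pos','tool_rot','gripper_width','contact_force')})
np.savez('w1.npz',p=p,d=d);cv2.imwrite('pics/w1.png',p[:,:,::-1])
E
```

```text
t: 0.72
eef_pos: [0.4302, 0.3845, 0.2311]
tool_rot: [-0.0, 0.375, 0.927, -0.0]
contact_force: [0.1, 0.1, 0.4]
gripper_width: 0.604
grasp_force: 0.0
t: 1.35
eef_pos: [0.5573, 0.1436, 0.231]
tool_rot: [0.001, 0.533, 0.846, -0.0]
contact_force: [1.2, -0.8, 0.5]
gripper_width: 0.603
grasp_force: 0.0
t: 1.98
eef_pos: [0.5451, -0.1312, 0.2312]
tool_rot: [-0.0, 0.673, 0.739, 0.0]
contact_force: [0.8, -0.1, -0.0]
gripper_width: 0.602
grasp_force: 0.0
t: 2.6
eef_pos: [0.5336, -0.3488, 0.1313]
tool_rot: [-0.002, 0.773, 0.634, -0.003]
contact_force: [-0.9, -0.8, -0.2]
gripper_width: 0.599
grasp_force: 0.0
{'t': 2.6, 'eef_pos': [0.5336, -0.3488, 0.1313], 'tool_rot': [-0.0019, 0.7731, 0.6343, -0.0027], 'gripper_width': 0.5989, 'contact_force': [-0.9331, -0.8358, -0.1631]}
```

View pics/w1.png

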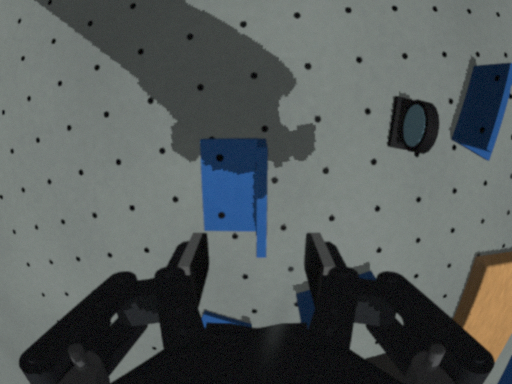

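The wrist picture shows the bracket, with its upright's top edge at column ~262, between the fingertips at columns 207 and 308. It is aligned, so I descend and grip.

```bash
python3 -m creep '[[0.2,1,0,-35,0,0,0],[0.2,0,0,-35,0,0,0],[0.2,0,0,-20,0,0,0],[0.2,0,0,-9,0,0,0],[0.2,0,0,0,0,0,0]]' && python3 -m creep '[[-1,0,0,0,0,0,0],[-1,0,0,0,0,0,0],[-1,0,0,0,0,0,0],[-1,0,0,0,0,0,0],[-1,0,0,0,0,0,0]]' 40 && python3 -m creep '[[-1,0,0,3,0,0,0],[-1,0,0,15,0,0,0],[-1,0,0,30,0,0,0],[-1,0,0,20,0,0,0],[-1,0,0,0,0,0,0]]'
```

```text
t: 3.28
eef_pos: [0.5391, -0.3447, 0.0361]
tool_rot: [0.0, 0.771, 0.637, 0.0]
contact_force: [0.3, -1.1, -0.4]
gripper_width: 0.603
grasp_force: 0.0
t: 3.9
eef_pos: [0.539, -0.3451, 0.0366]
tool_rot: [0.0, 0.771, 0.637, 0.0]
contact_force: [-2.2, 0.6, 5.8]
gripper_width: 0.084
grasp_force: 41.0
t: 4.53
eef_pos: [0.5398, -0.3456, 0.1058]
tool_rot: [0.002, 0.771, 0.637, 0.001]
contact_force: [0.2, 0.4, -2.7]
gripper_width: 0.082
grasp_force: 39.8
```

```bash
python3 -m creep '[[-1,0,49.5,0,0,0,0.039],[-1,0,49.5,0,0,0,0.039],[-1,0,49.5,0,0,0,0.039],[-1,0,49.5,0,0,0,0.039],[-1,0,49.5,0,0,0,0.039]]' && python3 -m creep '[[-1,-1,49.5,0,0,0,0.039],[-1,-1,49.5,0,0,0,0.039],[-1,-1,49.5,0,0,0,0.039],[-1,-1,49.5,0,0,0,0.039],[-1,-1,49.5,0,0,0,0.035]]' && python3 -m creep '[[-1,0,0,0,0,0,0],[-1,0,0,0,0,0,0]]'
cat > look.py <<'E'
from h import *
import sys
t=sys.argv[1]; o=get_obs();print({k:np.round(o[k],4).tolist() for k in('t','eef_pos','tool_rot','gripper_width','contact_force')})
n=np.array(o['tool_rot']);print('yaw of tool y',np.degrees(2*np.arctan2(n[2],n[1]))-90)
im=[]
F=np.array([.5624,.119]);a=np.radians(11.2);ex=np.array([np.cos(a),np.sin(a)]);ey=np.array([-ex[1],ex[0]])
for c in('top','scene'):
    p,d=read_camera(c);np.savez(f'{c}_{t}.npz',p=p,d=d);W=cloud(c,d)
    P=W[(hsv(p,(100,120,40),(125,255,255))>0)&(np.hypot(W[...,0]-.53,W[...,1]-.15)<.15)&(W[...,2]<.2)]
    L=np.c_[(P[:,:2]-F)@ex,(P[:,:2]-F)@ey,P[:,2]]*1000
    if len(L)>20: print(c,len(L),'fence-frame pct 2,50,98 (mm)',np.percentile(L,[2,50,98],axis=0).round(1).tolist())
    im.append(p)
p=read_camera('wrist')[0]
s=im[1][180:260,220:380] if 1 else 0
out=np.zeros((560,800,3),np.uint8);out[:400]=cv2.resize(s,(800,400),interpolation=2);out=out[:400]
w=np.hstack([out,cv2.resize(p,(533,400))])
cv2.imwrite(f'pics/{t}.png',cv2.resize(w,(800,240))[:,:,::-1] if 0 else cv2.resize(np.vstack([cv2.resize(s,(600,300),interpolation=2),cv2.resize(p[:256],(600,300))]),(600,600))[:,:,::-1])
E
python3 look.py l2
```

```text
t: 5.15
eef_pos: [0.538, -0.0955, 0.103]
tool_rot: [-0.0, 0.704, 0.71, -0.0]
contact_force: [0.4, 0.5, -2.2]
gripper_width: 0.081
grasp_force: 39.8
t: 5.78
eef_pos: [0.5329, 0.1517, 0.103]
tool_rot: [-0.0, 0.634, 0.774, -0.001]
contact_force: [0.9, -0.3, -1.7]
gripper_width: 0.086
grasp_force: 39.8
t: 6.02
eef_pos: [0.5331, 0.1495, 0.103]
tool_rot: [-0.0, 0.634, 0.773, -0.001]
contact_force: [-0.6, 0.3, -2.8]
gripper_width: 0.086
grasp_force: 39.8
{'t': 6.025, 'eef_pos': [0.5331, 0.1495, 0.103], 'tool_rot': [-0.0001, 0.6341, 0.7732, -0.0008], 'gripper_width': 0.0855, 'contact_force': [-0.5651, 0.338, -2.7849]}
yaw of tool y 11.28736622180567
top 556 fence-frame pct 2,50,98 (mm) [[-80.0, -14.5, 9.3], [-52.0, 12.3, 74.3], [-22.3, 46.3, 127.1]]
scene 399 fence-frame pct 2,50,98 (mm) [[-59.3, -13.2, 68.4], [-19.7, 32.6, 91.3], [-14.5, 72.5, 126.6]]
```

View pics/l2.png

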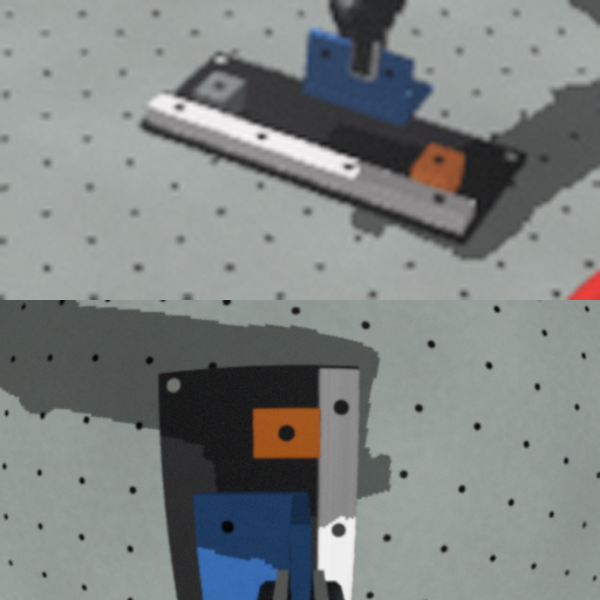

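The scene half of the picture shows the bracket level, held above the plate and in front of the fence at (365,80). The orange stop is at (440,165) and clear. The wrist half shows the bracket parallel to the fence with a ~6 mm gap, and its end ~16 mm short of the stop (row 492 against 458). I lower it.

```bash
python3 -m creep '[[-1,0,0,-20,0,0,0],[-1,0,0,-20,0,0,0],[-1,0,0,-10,0,0,0],[-1,0,0,-4,0,0,0],[-1,0,0,0,0,0,0]]' && python3 -m creep '[[-1,0,0,-1,0,0,0],[-1,0,0,0,0,0,0]]'&& python3 -m creep '[[-1,0,0,-1,0,0,0],[-1,0,0,0,0,0,0]]'&& python3 -m creep '[[-1,0,0,-1,0,0,0],[-1,0,0,0,0,0,0]]'
```

```text
t: 6.8
eef_pos: [0.534, 0.1499, 0.0499]
tool_rot: [0.0, 0.634, 0.773, 0.0]
contact_force: [0.0, 0.9, -2.6]
gripper_width: 0.083
grasp_force: 39.7
t: 7.05
eef_pos: [0.534, 0.1503, 0.0491]
tool_rot: [0.0, 0.634, 0.773, 0.0]
contact_force: [-0.3, 0.3, -2.3]
gripper_width: 0.087
grasp_force: 39.7
t: 7.3
eef_pos: [0.5337, 0.1502, 0.0478]
tool_rot: [-0.0, 0.634, 0.773, 0.0]
contact_force: [-0.0, -0.5, -2.1]
gripper_width: 0.083
grasp_force: 39.7
t: 7.55
eef_pos: [0.5337, 0.1501, 0.0466]
tool_rot: [-0.0, 0.634, 0.773, -0.0]
contact_force: [-0.5, -0.1, -2.6]
gripper_width: 0.086
grasp_force: 39.7
```

```bash
python3 -m creep '[[-1,0,0,-1,0,0,0],[-1,0,0,0,0,0,0]]'&& python3 -m creep '[[-1,0,0,-1,0,0,0],[-1,0,0,0,0,0,0]]'&& python3 -m creep '[[-1,0,0,-0.5,0,0,0],[-1,0,0,0,0,0,0]]'
```

```text
t: 7.8
eef_pos: [0.5336, 0.1502, 0.0456]
tool_rot: [-0.0, 0.634, 0.773, -0.0]
contact_force: [-0.6, -0.7, -2.9]
gripper_width: 0.078
grasp_force: 39.7
t: 8.05
eef_pos: [0.5338, 0.1501, 0.0447]
tool_rot: [0.0, 0.634, 0.773, -0.0]
contact_force: [0.2, 0.3, -2.2]
gripper_width: 0.083
grasp_force: 39.8
t: 8.3
eef_pos: [0.5339, 0.1501, 0.0446]
tool_rot: [-0.0, 0.634, 0.773, 0.0]
contact_force: [-3.0, -0.0, 4.7]
gripper_width: 0.083
grasp_force: 40.6
```

On the plate at TCP z ≈ 44.6 mm. Now I slide it along the fence to the stop.

```bash
python3 -m creep '[[-1,-0.8,3.9,0,0,0,0],[-1,-0.8,3.9,0,0,0,0],[-1,0,0,0,0,0,0]]'&& python3 -m creep '[[-1,-0.4,2,0,0,0,0],[-1,0,0,0,0,0,0]]'&& python3 -m creep '[[-1,-0.4,2,0,0,0,0],[-1,0,0,0,0,0,0]]'&& python3 -m creep '[[-1,-0.2,1,0,0,0,0],[-1,0,0,0,0,0,0]]'
```

```text
t: 8.68
eef_pos: [0.5327, 0.1588, 0.0446]
tool_rot: [0.0, 0.634, 0.773, 0.001]
contact_force: [0.2, -1.2, 4.2]
gripper_width: 0.081
grasp_force: 40.9
t: 8.93
eef_pos: [0.5323, 0.1604, 0.0446]
tool_rot: [0.0, 0.634, 0.773, 0.001]
contact_force: [0.5, -1.1, 4.6]
gripper_width: 0.086
grasp_force: 40.9
t: 9.18
eef_pos: [0.5319, 0.1623, 0.0446]
tool_rot: [0.0, 0.634, 0.773, 0.0]
contact_force: [0.5, -1.4, 5.0]
gripper_width: 0.085
grasp_force: 40.9
t: 9.43
eef_pos: [0.5318, 0.1629, 0.0446]
tool_rot: [0.001, 0.634, 0.773, 0.0]
contact_force: [-0.5, -1.4, 5.2]
gripper_width: 0.083
grasp_force: 41.0
```

```bash
python3 -m creep '[[-1,-0.2,1,0,0,0,0],[-1,0,0,0,0,0,0]]'&& python3 -m creep '[[-1,-0.2,1,0,0,0,0],[-1,0,0,0,0,0,0]]'&& python3 -m creep '[[-1,-0.2,1,0,0,0,0],[-1,0,0,0,0,0,0]]'&& python3 -m creep '[[-1,-0.2,1,0,0,0,0],[-1,0,0,0,0,0,0]]'
```

```text
t: 9.68
eef_pos: [0.5318, 0.163, 0.0446]
tool_rot: [0.001, 0.634, 0.773, 0.0]
contact_force: [0.9, -4.9, 6.2]
gripper_width: 0.084
grasp_force: 41.0
t: 9.93
eef_pos: [0.5317, 0.163, 0.0446]
tool_rot: [0.001, 0.635, 0.773, -0.0]
contact_force: [1.7, -7.0, 7.0]
gripper_width: 0.08
grasp_force: 41.0
t: 10.18
eef_pos: [0.5317, 0.163, 0.0447]
tool_rot: [0.002, 0.635, 0.772, -0.0]
contact_force: [0.9, -8.6, 6.6]
gripper_width: 0.087
grasp_force: 41.0
t: 10.42
eef_pos: [0.5317, 0.1631, 0.0447]
tool_rot: [0.002, 0.635, 0.772, -0.001]
contact_force: [2.9, -10.1, 7.9]
gripper_width: 0.087
grasp_force: 41.1
```

The bracket is against the stop (10 N, ~2 N/mm compliance). Now towards the fence.

```bash
python3 -m creep '[[-1,2,-0.6,0,0,0,0],[-1,2,0.4,0,0,0,0],[-1,0,0,0,0,0,0]]'&& python3 -m creep '[[-1,1,0.2,0,0,0,0],[-1,0,0,0,0,0,0]]'&& python3 -m creep '[[-1,1,0.2,0,0,0,0],[-1,0,0,0,0,0,0]]'&& python3 -m creep '[[-1,1,0.2,0,0,0,0],[-1,0,0,0,0,0,0]]'&& python3 -m creep '[[-1,1,0.2,0,0,0,0],[-1,0,0,0,0,0,0]]'
```

```text
t: 10.8
eef_pos: [0.534, 0.1634, 0.0446]
tool_rot: [0.001, 0.635, 0.772, -0.002]
contact_force: [-1.8, -9.7, 12.4]
gripper_width: 0.08
grasp_force: 41.9
t: 11.05
eef_pos: [0.5348, 0.1636, 0.0446]
tool_rot: [0.0, 0.635, 0.772, -0.002]
contact_force: [-2.2, -8.8, 12.6]
gripper_width: 0.081
grasp_force: 41.9
t: 11.3
eef_pos: [0.5358, 0.1638, 0.0446]
tool_rot: [0.0, 0.635, 0.772, -0.002]
contact_force: [-2.0, -9.7, 12.5]
gripper_width: 0.083
grasp_force: 41.9
t: 11.55
eef_pos: [0.5368, 0.164, 0.0446]
tool_rot: [0.0, 0.635, 0.772, -0.002]
contact_force: [-1.9, -9.6, 12.1]
gripper_width: 0.088
grasp_force: 42.0
t: 11.8
eef_pos: [0.5378, 0.1642, 0.0446]
tool_rot: [0.0, 0.635, 0.772, -0.002]
contact_force: [-3.3, -8.7, 11.7]
gripper_width: 0.08
grasp_force: 42.0
```

```bash
python3 -m creep '[[-1,1,0.2,0,0,0,0],[-1,0,0,0,0,0,0]]'&& python3 -m creep '[[-1,1,0.2,0,0,0,0],[-1,0,0,0,0,0,0]]'&& python3 -m creep '[[-1,1,0.2,0,0,0,0],[-1,0,0,0,0,0,0]]'&& python3 -m creep '[[-1,1,0.2,0,0,0,0],[-1,0,0,0,0,0,0]]'
```

```text
t: 12.05
eef_pos: [0.5385, 0.1643, 0.0446]
tool_rot: [0.0, 0.635, 0.772, -0.002]
contact_force: [-3.4, -9.5, 13.7]
gripper_width: 0.083
grasp_force: 42.2
t: 12.3
eef_pos: [0.5386, 0.1643, 0.0446]
tool_rot: [-0.0, 0.635, 0.772, -0.003]
contact_force: [-6.6, -10.2, 16.9]
gripper_width: 0.089
grasp_force: 42.7
t: 12.55
eef_pos: [0.5387, 0.1644, 0.0446]
tool_rot: [-0.001, 0.635, 0.772, -0.003]
contact_force: [-9.7, -10.8, 20.6]
gripper_width: 0.084
grasp_force: 43.1
t: 12.8
eef_pos: [0.5388, 0.1644, 0.0446]
tool_rot: [-0.002, 0.635, 0.772, -0.004]
contact_force: [-12.2, -10.5, 23.5]
gripper_width: 0.083
grasp_force: 43.6
```

Seated in both directions. I relax the loads, release, rise, shut the fingers and move back to the foot side.

```bash
python3 -m creep '[[-1,-2,-0.4,0.5,0,0,0],[-1,-1,-2.5,0.5,0,0,0],[-1,0,0,0,0,0,0]]' && python3 -m creep '[[-0.5,0,0,0,0,0,0],[-0.5,0,0,0,0,0,0],[-0.5,0,0,0,0,0,0],[-0.5,0,0,0,0,0,0]]' 20
```

```text
t: 13.18
eef_pos: [0.5384, 0.1643, 0.0447]
tool_rot: [-0.0, 0.634, 0.773, -0.001]
contact_force: [-1.5, -6.0, 1.5]
gripper_width: 0.083
grasp_force: 40.2
t: 13.68
eef_pos: [0.5394, 0.1659, 0.0453]
tool_rot: [-0.0, 0.634, 0.773, 0.0]
contact_force: [-0.2, 0.1, 0.4]
gripper_width: 0.249
grasp_force: 0.0
```

```bash
python3 -m creep '[[-0.5,0,0,10,0,0,0],[-0.5,0,0,25,0,0,0],[-0.5,0,0,25,0,0,0],[-0.5,-15,-6,0,0,0,0],[-1,-15,-5.5,0,0.017,-0.086,0]]' 30 && python3 -m creep '[[-1,0,0,0,0.017,-0.086,0],[-1,0,0,0,0.017,-0.086,0],[-1,0,0,0,0,0,0],[-1,0,0,0,0,0,0]]' && python3 look.py l3
```

```text
t: 14.3
eef_pos: [0.5112, 0.1543, 0.1065]
tool_rot: [0.029, 0.634, 0.772, 0.036]
contact_force: [0.0, 0.3, -0.6]
gripper_width: 0.05
grasp_force: 0.0
t: 14.8
eef_pos: [0.5102, 0.1544, 0.1059]
tool_rot: [0.083, 0.629, 0.767, 0.101]
contact_force: [0.0, 0.2, -0.6]
gripper_width: -0.0
grasp_force: 0.0
{'t': 14.8, 'eef_pos': [0.5102, 0.1544, 0.1059], 'tool_rot': [0.0832, 0.6287, 0.7665, 0.1014], 'gripper_width': -0.0002, 'contact_force': [0.0018, 0.1656, -0.5989]}
yaw of tool y 11.287129677796813
top 546 fence-frame pct 2,50,98 (mm) [[-72.2, -1.4, 7.9], [-41.7, 29.6, 16.3], [-16.0, 65.7, 69.9]]
scene 312 fence-frame pct 2,50,98 (mm) [[-17.2, 0.5, 27.8], [-11.8, 43.1, 49.8], [-6.9, 86.6, 70.6]]
```

View pics/l3.png

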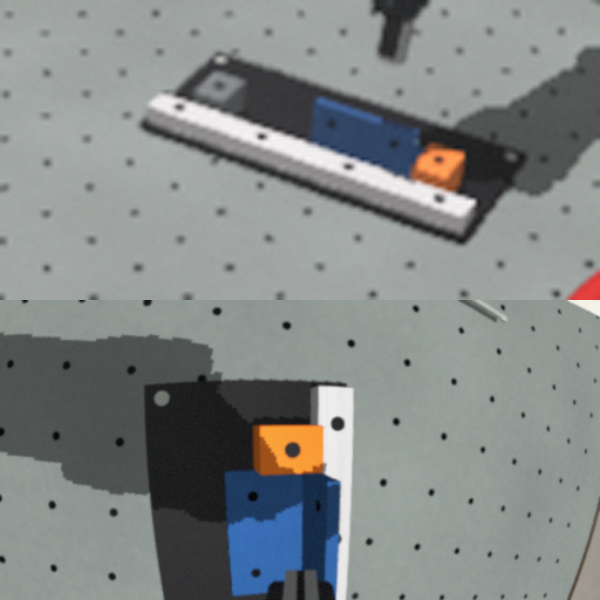

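The bracket stands upright against the fence and against the orange stop (bracket end meets the stop in the scene half at (420,165) and in the wrist half at row 473). The fingers are shut and tilted 15° tip-first. I descend to the inside corner.

```bash
python3 -m creep '[[-1,0,0,-30,0,0,0],[-1,0,0,-30,0,0,0],[-1,0,0,-14,0,0,0],[-1,0,0,0,0,0,0]]' && python3 -m creep '[[-1,0,0,-4,0,0,0],[-1,0,0,-3,0,0,0],[-1,0,0,0,0,0,0]]' && python3 -m creep '[[-1,0,0,-1,0,0,0],[-1,0,0,0,0,0,0]]'&& python3 -m creep '[[-1,0,0,-1,0,0,0],[-1,0,0,0,0,0,0]]'
```

```text
t: 15.45
eef_pos: [0.5092, 0.1535, 0.0305]
tool_rot: [0.083, 0.629, 0.766, 0.1]
contact_force: [0.7, 0.5, 0.8]
gripper_width: -0.004
grasp_force: 0.0
t: 15.82
eef_pos: [0.5098, 0.1543, 0.0248]
tool_rot: [0.084, 0.629, 0.767, 0.102]
contact_force: [0.2, 1.9, -0.2]
gripper_width: 0.002
grasp_force: 0.0
t: 16.08
eef_pos: [0.5095, 0.1541, 0.0235]
tool_rot: [0.083, 0.629, 0.767, 0.101]
contact_force: [0.4, -0.2, -0.3]
gripper_width: -0.002
grasp_force: 0.0
t: 16.32
eef_pos: [0.5093, 0.154, 0.0222]
tool_rot: [0.083, 0.629, 0.767, 0.101]
contact_force: [0.2, -0.8, 0.2]
gripper_width: 0.002
grasp_force: 0.0
```

```bash
python3 -m creep '[[-1,0,0,-1,0,0,0],[-1,0,0,0,0,0,0]]'&& python3 -m creep '[[-1,3.9,0.8,0,0,0,0],[-1,2,0.4,0,0,0,0],[-1,0,0,0,0,0,0]]'&& python3 -m creep '[[-1,1.5,0.3,0,0,0,0],[-1,0,0,0,0,0,0]]'&& python3 -m creep '[[-1,1.5,0.3,0,0,0,0],[-1,0,0,0,0,0,0]]'&& python3 -m creep '[[-1,1.5,0.3,0,0,0,0],[-1,0,0,0,0,0,0]]'
```

```text
t: 16.58
eef_pos: [0.5093, 0.1539, 0.0211]
tool_rot: [0.083, 0.629, 0.767, 0.101]
contact_force: [-0.1, -0.0, -0.0]
gripper_width: 0.002
grasp_force: 0.0
t: 16.95
eef_pos: [0.5156, 0.1552, 0.0213]
tool_rot: [0.083, 0.629, 0.767, 0.101]
contact_force: [0.4, 0.1, -0.1]
gripper_width: -0.002
grasp_force: 0.0
t: 17.2
eef_pos: [0.5168, 0.1555, 0.0213]
tool_rot: [0.083, 0.629, 0.767, 0.101]
contact_force: [0.4, -0.0, 0.2]
gripper_width: 0.001
grasp_force: 0.0
t: 17.45
eef_pos: [0.5184, 0.1558, 0.0213]
tool_rot: [0.083, 0.629, 0.767, 0.101]
contact_force: [0.8, 0.1, 0.6]
gripper_width: 0.005
grasp_force: 0.0
t: 17.7
eef_pos: [0.5199, 0.1561, 0.0213]
tool_rot: [0.083, 0.629, 0.767, 0.101]
contact_force: [-0.4, 0.7, 0.1]
gripper_width: 0.004
grasp_force: 0.0
```

```bash
python3 -m creep '[[-1,1.5,0.3,0,0,0,0],[-1,0,0,0,0,0,0]]'&& python3 -m creep '[[-1,1.5,0.3,0,0,0,0],[-1,0,0,0,0,0,0]]'&& python3 -m creep '[[-1,1,0.2,0,0,0,0],[-1,0,0,0,0,0,0]]'&& python3 -m creep '[[-1,1,0.2,0,0,0,0],[-1,0,0,0,0,0,0]]'
```

```text
t: 17.95
eef_pos: [0.5214, 0.1564, 0.0213]
tool_rot: [0.083, 0.629, 0.767, 0.101]
contact_force: [-0.6, -0.2, 0.8]
gripper_width: 0.002
grasp_force: 0.0
t: 18.2
eef_pos: [0.5229, 0.1567, 0.0213]
tool_rot: [0.083, 0.629, 0.767, 0.101]
contact_force: [0.4, 0.6, 0.1]
gripper_width: -0.002
grasp_force: 0.0
t: 18.45
eef_pos: [0.5238, 0.1569, 0.0213]
tool_rot: [0.083, 0.629, 0.767, 0.101]
contact_force: [0.5, -0.1, 0.3]
gripper_width: -0.002
grasp_force: 0.0
t: 18.7
eef_pos: [0.5246, 0.157, 0.0212]
tool_rot: [0.083, 0.629, 0.767, 0.101]
contact_force: [-0.2, -1.0, 0.5]
gripper_width: -0.0
grasp_force: 0.4
```

```bash
python3 -m creep '[[-1,1,0.2,-0.7,0,0,0],[-1,0,0,0,0,0,0]]'&& python3 -m creep '[[-1,1,0.2,-0.7,0,0,0],[-1,0,0,0,0,0,0]]'&& python3 -m creep '[[-1,1,0.2,-0.7,0,0,0],[-1,0,0,0,0,0,0]]'&& python3 -m creep '[[-1,0.7,0.1,-0.7,0,0,0],[-1,0,0,0,0,0,0]]'
```

```text
t: 18.95
eef_pos: [0.5256, 0.1572, 0.0207]
tool_rot: [0.083, 0.629, 0.766, 0.101]
contact_force: [-3.4, -0.6, 6.2]
gripper_width: -0.001
grasp_force: 3.4
t: 19.2
eef_pos: [0.5259, 0.1573, 0.0199]
tool_rot: [0.083, 0.629, 0.767, 0.101]
contact_force: [-4.5, -1.3, 7.1]
gripper_width: 0.006
grasp_force: 4.4
t: 19.45
eef_pos: [0.5261, 0.1574, 0.0192]
tool_rot: [0.082, 0.629, 0.767, 0.1]
contact_force: [-9.2, -2.1, 14.4]
gripper_width: -0.0
grasp_force: 9.3
t: 19.7
eef_pos: [0.5261, 0.1573, 0.019]
tool_rot: [0.082, 0.629, 0.767, 0.1]
contact_force: [-15.5, -3.8, 26.4]
gripper_width: -0.006
grasp_force: 16.0
```

```bash
python3 -m creep '[[-1,0,0,0.5,0,0,0],[-1,0,0,0,0,0,0],[-1,0,0,0,0,0,0]]'&& python3 -m creep '[[-1,0.5,0.2,0.2,0,0,0],[-1,0,0,0,0,0,0],[-1,0,0,0,0,0,0]]'
```

```text
t: 20.08
eef_pos: [0.5261, 0.1574, 0.0191]
tool_rot: [0.082, 0.629, 0.767, 0.1]
contact_force: [-12.5, -3.2, 19.8]
gripper_width: 0.001
grasp_force: 13.2
t: 20.45
eef_pos: [0.5261, 0.1574, 0.0191]
tool_rot: [0.081, 0.629, 0.767, 0.1]
contact_force: [-13.8, -2.7, 19.5]
gripper_width: -0.002
grasp_force: 13.6
```

```bash
python3 -m creep '[[-1,0.3,1,0.4,0,0,0],[-1,0,0,0,0,0,0],[-1,0,0,0,0,0,0]]' && python3 -m creep '[[-1,0.3,0,0.1,0,0,0],[-1,0,0,0,0,0,0],[-1,0,0,0,0,0,0]]'; python3 look.py l4
```

```text
t: 20.82
eef_pos: [0.5261, 0.1574, 0.0191]
tool_rot: [0.082, 0.629, 0.766, 0.099]
contact_force: [-13.3, -4.6, 17.0]
gripper_width: 0.001
grasp_force: 13.0
t: 21.2
eef_pos: [0.5261, 0.1574, 0.0191]
tool_rot: [0.081, 0.629, 0.767, 0.099]
contact_force: [-13.5, -4.2, 17.7]
gripper_width: -0.0
grasp_force: 13.3
{'t': 21.2, 'eef_pos': [0.5261, 0.1574, 0.0191], 'tool_rot': [0.0814, 0.6293, 0.7665, 0.0991], 'gripper_width': -0.0003, 'contact_force': [-13.4578, -4.2134, 17.6935]}
yaw of tool y 11.22781503044294
top 373 fence-frame pct 2,50,98 (mm) [[-72.6, -1.4, 7.8], [-41.4, 17.3, 19.0], [-12.3, 54.5, 70.0]]
scene 298 fence-frame pct 2,50,98 (mm) [[-17.8, 0.8, 27.6], [-9.9, 44.8, 50.3], [-4.5, 85.2, 70.4]]
```

View pics/l4.png

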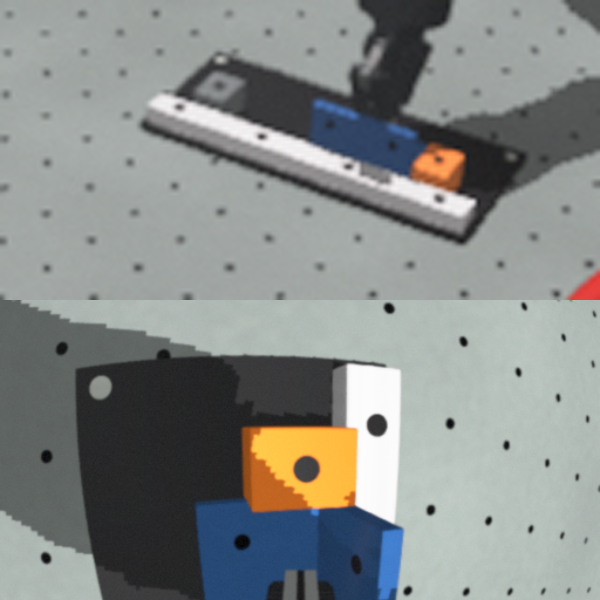

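```bash
python3 - <<'E'
from h import *
F=np.array([.5624,.119]);a=np.radians(11.2);ex=np.array([np.cos(a),np.sin(a)]);ey=np.array([-ex[1],ex[0]])
for t in('l2','l3','l4'):
    f=np.load(f'scene_{t}.npz');p,d=f['p'],f['d'];W=cloud('scene',d)
    m=cv2.erode(hsv(p,(100,120,20),(125,255,130)),np.ones((3,3)))>0
    P=W[m&(np.hypot(W[...,0]-.53,W[...,1]-.15)<.12)&(W[...,2]<.2)]
    L=np.c_[(P[:,:2]-F)@ex,(P[:,:2]-F)@ey,P[:,2]]*1000
    z0=np.median(L[:,2]);L=L[abs(L[:,0]-np.median(L[:,0]))<10]
    A=np.c_[np.ones(len(L)),L[:,1]-40,L[:,2]-z0];w=np.ones(len(L))
    for _ in range(10):
        c=np.linalg.lstsq(A*w[:,None],L[:,0]*w,rcond=None)[0];r=L[:,0]-A@c;w=1/np.maximum(1,abs(r)/.8)**.5
    print(t,len(L),'x at centre %.2f z0 %.1f, yaw slope %.2f deg, tilt %.2f deg, res %.2f'%(c[0],z0,np.degrees(c[1]),np.degrees(c[2]),np.median(abs(r))))
E
```

```text
l2 229 x at centre -19.50 z0 87.8, yaw slope -0.32 deg, tilt -0.80 deg, res 1.49
l3 157 x at centre -11.80 z0 46.4, yaw slope -0.37 deg, tilt 2.80 deg, res 1.38
l4 138 x at centre -10.02 z0 46.9, yaw slope 0.77 deg, tilt 3.62 deg, res 1.40
```

```bash
python3 - <<'E'
from h import *
F=np.array([.5624,.119]);a=np.radians(11.2);ex=np.array([np.cos(a),np.sin(a)]);ey=np.array([-ex[1],ex[0]])
for t in('l3','l4'):
    f=np.load(f'top_{t}.npz');p,d=f['p'],f['d'];W=cloud('top',d)
    m=(hsv(p,(100,120,20),(125,255,255)))>0
    L=np.c_[(W[...,:2]-F).reshape(-1,2)@ex,(W[...,:2]-F).reshape(-1,2)@ey,W[...,2].ravel()]*1000
    L=L[m.ravel()&(L[:,0]<-25)&(L[:,0]>-90)&(abs(L[:,1]-40)<60)&(L[:,2]<45)]
    G=L[(L[:,0]<-30)&(L[:,2]<28)]
    for lo,hi in((-75,-65),(-65,-55),(-55,-45),(-45,-35)):
        q=G[(G[:,0]>lo)&(G[:,0]<hi)];print(t,lo,len(q),q[:,2].mean().round(2),(q[:,2].std()/np.sqrt(len(q))).round(2),'y',q[:,1].mean().round(0))
    print('foot edge x 1%%: %.1f'%np.percentile(L[:,0],1))
    o=np.load(f'scene_{t}.npz')['p'][185:245,285:345];cv2.imwrite(f'c_{t}.png',o)
a=np.hstack([cv2.resize(cv2.imread(f'c_{t}.png')[:,:,::-1],(400,400),interpolation=2) for t in('l3','l4')])
cv2.imwrite('pics/cmp.png',cv2.convertScaleAbs(a,alpha=1.5))
E
```

```text
l3 -75 78 14.55 0.38 y 32.0
l3 -65 89 15.69 0.22 y 30.0
l3 -55 80 15.78 0.28 y 27.0
l3 -45 80 15.65 0.28 y 27.0
foot edge x 1%: -73.0
l4 -75 51 18.72 0.63 y 17.0
l4 -65 56 19.15 0.48 y 17.0
l4 -55 58 17.89 0.39 y 19.0
l4 -45 56 17.31 0.38 y 18.0
foot edge x 1%: -73.6
```

View pics/cmp.png

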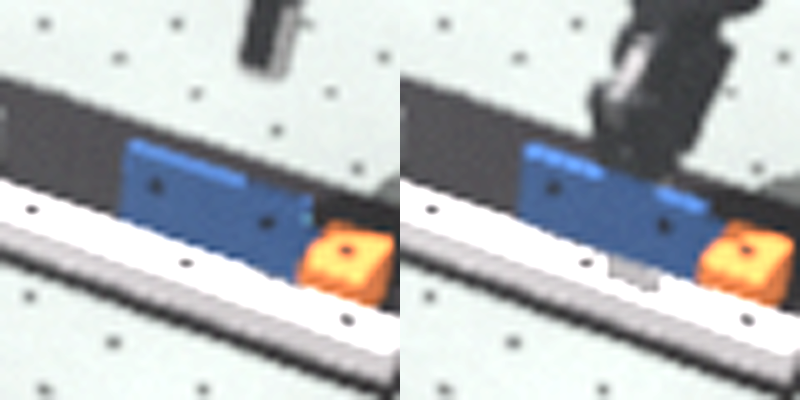

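The comparison, together with the foot heights, shows a problem. The foot's free edge rose ~3 mm and the upright tilted ~3°, so the finger backs were bearing on the upright's top edge. I back off, tilt further (to ~32°) and come in again tip-first.

```bash
python3 -m creep '[[-1,-2,-1.4,2,0,0,0],[-1,-6,-1.2,4,0,0,0],[-1,-8,-1.6,6,0,0,0],[-1,0,0,0,0.019,-0.098,0],[-1,0,0,0,0.019,-0.098,0]]' && python3 -m creep '[[-1,0,0,0,0.019,-0.098,0],[-1,0,0,0,0,0,0]]' && python3 -m creep '[[-1,0,0,-4,0,0,0],[-1,0,0,-2,0,0,0],[-1,0,0,0,0,0,0]]'
```

```text
t: 21.98
eef_pos: [0.512, 0.1614, 0.0368]
tool_rot: [0.095, 0.625, 0.764, 0.128]
contact_force: [-0.7, 0.9, -0.0]
gripper_width: 0.004
grasp_force: 0.0
t: 22.22
eef_pos: [0.5187, 0.1653, 0.0557]
tool_rot: [0.117, 0.621, 0.76, 0.151]
contact_force: [0.6, 0.8, -0.8]
gripper_width: 0.002
grasp_force: 0.0
t: 22.6
eef_pos: [0.5202, 0.1647, 0.0511]
tool_rot: [0.116, 0.623, 0.76, 0.148]
contact_force: [-0.2, 0.6, 0.2]
gripper_width: 0.003
grasp_force: 0.0
```

```bash
python3 - <<'E'
from h import *
o=get_obs();print(o['t'],np.round(o['q'],3),np.round(o['joint_vel'],3))
E
python3 -m creep '[[-1,0,0,0,0,0,0],[-1,0,0,0,0,0,0],[-1,0,0,0,0,0,0]]'
```

```text
22.6 [-0.951  0.487  0.579  2.313 -1.366  0.17   1.053] [-0.006 -0.003  0.007  0.004  0.002  0.001  0.01 ]
t: 22.98
eef_pos: [0.52, 0.165, 0.0514]
tool_rot: [0.116, 0.622, 0.76, 0.149]
contact_force: [-0.3, 0.2, -1.2]
gripper_width: 0.001
grasp_force: 0.0
```

Joints 5 and 6 are at their limits, so more tilt is not available here. Instead I turn the tool 90° so its narrow 22 mm side faces the upright, and keep ~15° of tilt. First up and back towards vertical.

```bash
python3 -m creep '[[-1,0,0,20,-0.03,0.15,0],[-1,0,0,25,-0.03,0.15,0],[-1,0,0,25,0,0.06,0],[-1,0,0,0,0,0,0]]' ; python3 -m creep '[[-1,0,0,0,0,0,0.175],[-1,0,0,0,0,0,0.175],[-1,0,0,0,0,0,0.175],[-1,0,0,0,0,0,0.175],[-1,0,0,0,0,0,0.175]]'; python3 -m creep '[[-1,0,0,0,0,0,0.175],[-1,0,0,0,0,0,0.175],[-1,0,0,0,0,0,0.175],[-1,0,0,0,0,0,0.17],[-1,0,0,0,0,0,0]]'
python3 - <<'E'
from h import *
from scipy.spatial.transform import Rotation as R
o=get_obs();q=o['tool_rot'];M=R.from_quat([q[1],q[2],q[3],q[0]]);print(np.round(o['q'],3),np.round(M.as_matrix(),3))
a=np.radians(11.2);ex=np.array([np.cos(a),np.sin(a),0]);ey=np.array([-ex[1],ex[0],0]);z=np.array([0,0,1.])
G=R.from_matrix(np.c_[-ex,ey,-z])  # vertical target
G=R.from_rotvec(-ey*np.radians(15))*G
v=(G*M.inv()).as_rotvec();print('turn to 15deg tilt',v.round(3),np.degrees(np.linalg.norm(v)),'z axis',G.as_matrix()[:,2].round(3))
E
```

```text
t: 23.48
eef_pos: [0.5267, 0.1748, 0.111]
tool_rot: [0.012, 0.63, 0.775, 0.054]
contact_force: [-0.4, 0.3, -0.4]
gripper_width: -0.0
grasp_force: 0.0
t: 24.1
eef_pos: [0.5231, 0.1744, 0.1086]
tool_rot: [-0.013, 0.24, 0.969, 0.052]
contact_force: [0.4, -0.7, 0.6]
gripper_width: 0.001
grasp_force: 0.0
t: 24.72
eef_pos: [0.5236, 0.1746, 0.1088]
tool_rot: [-0.03, -0.101, 0.993, 0.045]
contact_force: [-0.8, 0.4, 0.4]
gripper_width: -0.001
grasp_force: 0.0
[-0.804  0.506  0.563  1.957 -0.489  0.852  1.825] [[-0.978 -0.198 -0.068]
 [-0.203  0.976  0.083]
 [ 0.05   0.095 -0.994]]
turn to 15deg tilt [-0.032 -0.325 -0.02 ] 18.718173013995994 z axis [ 0.254  0.05  -0.966]
```

```bash
python3 -m creep '[[-1,-7,-10,0,-0.011,-0.108,-0.007],[-1,-7,-10,0,-0.011,-0.108,-0.007],[-1,0,0,0,-0.011,-0.108,-0.007],[-1,0,0,0,0,0,0]]'
cat > fit.py <<'E'
from h import *
from scipy.spatial.transform import Rotation as R
import sys
t=sys.argv[1]
F=np.array([.5624,.119]);a=np.radians(11.2);ex=np.array([np.cos(a),np.sin(a)]);ey=np.array([-ex[1],ex[0]])
o=get_obs();q=o['tool_rot'];print('q',np.round(o['q'],2),'tool z',np.round(R.from_quat([q[1],q[2],q[3],q[0]]).as_matrix()[:,2],3),'TCP fence',((o['eef_pos'][:2]-F)@np.c_[ex,ey]*1000).round(1))
f=o['contact_force'];print('force fence frame',(f[:2]@np.c_[ex,ey]).round(1),round(f[2],1))
S=[read_camera('scene') for _ in range(4)];T=[read_camera('top') for _ in range(4)]
np.savez(f'scene_{t}.npz',p=S[0][0],d=S[0][1])
def loc(n,fr,hi):
    out=[]
    for p,d in fr:
        W=cloud(n,d);m=hsv(p,(100,120,20),(125,255,hi))
        if n=='scene': m=cv2.erode(m,np.ones((3,3)))
        P=W[(m>0)&(np.hypot(W[...,0]-.53,W[...,1]-.15)<.12)&(W[...,2]<.2)]
        out.append(np.c_[(P[:,:2]-F)@ex,(P[:,:2]-F)@ey,P[:,2]]*1000)
    return np.vstack(out)
L=loc('scene',S,130);L=L[abs(L[:,0]+11)<8]
print('back x',[(lo,np.median(L[(L[:,2]>lo)&(L[:,2]<lo+10),0]).round(1)) for lo in(28,38,48,58)],'y',np.percentile(L[:,1],[1,99]).round(1))
G=loc('top',T,255);G=G[(G[:,2]<28)&(G[:,0]>-90)]
print('foot z',[(lo,np.median(G[(G[:,0]>lo)&(G[:,0]<lo+10),2]).round(2)) for lo in(-75,-65,-55,-45)])
E
python3 fit.py f1
```

```text
t: 25.22
eef_pos: [0.5074, 0.1545, 0.1085]
tool_rot: [0.128, -0.096, 0.987, 0.012]
contact_force: [-0.6, 0.5, 0.6]
gripper_width: -0.0
grasp_force: 0.0
q [-0.99  0.36  0.65  2.23 -0.42  0.39  1.73] tool z [ 0.251  0.048 -0.967] TCP fence [-47.1  45.5]
force fence frame [-0.5  0.6] 0.6
back x [(28, np.float64(-12.3)), (38, np.float64(-11.5)), (48, np.float64(-12.1)), (58, np.float64(-10.6))] y [ 2.5 83.3]
foot z [(-75, np.float64(15.18)), (-65, np.float64(15.93)), (-55, np.float64(15.71)), (-45, np.float64(15.71))]
```

The bracket is flat again (foot level at 15.7 mm, back at -12 mm). I come in again with the narrow side.

```bash
python3 -m creep '[[-1,0,0,-30,0,0,0],[-1,0,0,-30,0,0,0],[-1,0,0,-18,0,0,0],[-1,0,0,-6,0,0,0],[-1,0,0,0,0,0,0]]' && python3 -m creep '[[-1,0,0,-2,0,0,0],[-1,0,0,0,0,0,0]]' && python3 -m creep '[[-1,4,0.8,0,0,0,0],[-1,4,0.8,0,0,0,0],[-1,0,0,0,0,0,0]]' && python3 -m creep '[[-1,0,0,-1,0,0,0],[-1,0,0,0,0,0,0]]'
```

```text
t: 26.25
eef_pos: [0.5107, 0.1541, 0.0255]
tool_rot: [0.13, -0.096, 0.987, 0.011]
contact_force: [0.1, -0.7, -0.0]
gripper_width: 0.0
grasp_force: 0.0
t: 26.5
eef_pos: [0.5107, 0.1547, 0.024]
tool_rot: [0.13, -0.097, 0.987, 0.012]
contact_force: [-0.4, 0.2, 0.6]
gripper_width: -0.002
grasp_force: 0.0
t: 26.88
eef_pos: [0.519, 0.1562, 0.0237]
tool_rot: [0.13, -0.097, 0.987, 0.011]
contact_force: [-0.0, -1.3, 0.5]
gripper_width: 0.001
grasp_force: 0.0
t: 27.12
eef_pos: [0.5182, 0.1559, 0.0223]
tool_rot: [0.13, -0.097, 0.987, 0.011]
contact_force: [-0.7, -0.5, 0.6]
gripper_width: -0.001
grasp_force: 0.0
```

```bash
python3 -m creep '[[-1,0,0,-1,0,0,0],[-1,0,0,0,0,0,0]]' && python3 -m creep '[[-1,0,0,-1,0,0,0],[-1,0,0,0,0,0,0]]' && python3 -m creep '[[-1,0,0,-0.7,0,0,0],[-1,0,0,0,0,0,0]]'  && python3 -m creep '[[-1,0,0,-0.5,0,0,0],[-1,0,0,0,0,0,0]]'
```

```text
t: 27.38
eef_pos: [0.5183, 0.1559, 0.0214]
tool_rot: [0.13, -0.097, 0.987, 0.011]
contact_force: [-0.2, 0.6, -0.3]
gripper_width: 0.001
grasp_force: 0.0
t: 27.62
eef_pos: [0.5183, 0.156, 0.0204]
tool_rot: [0.13, -0.097, 0.987, 0.011]
contact_force: [0.8, -0.0, 0.4]
gripper_width: 0.0
grasp_force: 0.0
t: 27.88
eef_pos: [0.5184, 0.156, 0.0197]
tool_rot: [0.13, -0.097, 0.987, 0.011]
contact_force: [-0.7, -1.0, -0.1]
gripper_width: -0.002
grasp_force: 0.0
t: 28.12
eef_pos: [0.5184, 0.156, 0.0192]
tool_rot: [0.13, -0.097, 0.987, 0.011]
contact_force: [-0.3, -0.5, 0.3]
gripper_width: -0.001
grasp_force: 0.0
```

Down a little more until the foot is touched, then forward.

```bash
python3 -m creep '[[-1,0,0,-0.5,0,0,0],[-1,0,0,0,0,0,0]]' && python3 -m creep '[[-1,1,0.2,0,0,0,0],[-1,0,0,0,0,0,0]]' && python3 -m creep '[[-1,1,0.2,0,0,0,0],[-1,0,0,0,0,0,0]]'  && python3 -m creep '[[-1,1,0.2,0,0,0,0],[-1,0,0,0,0,0,0]]' && python3 -m creep '[[-1,1,0.2,0,0,0,0],[-1,0,0,0,0,0,0]]'
```

```text
t: 28.38
eef_pos: [0.5184, 0.156, 0.0188]
tool_rot: [0.13, -0.097, 0.987, 0.011]
contact_force: [-1.0, -0.4, -0.2]
gripper_width: -0.002
grasp_force: 0.0
t: 28.62
eef_pos: [0.5196, 0.1562, 0.0188]
tool_rot: [0.13, -0.097, 0.987, 0.011]
contact_force: [0.1, -0.5, -0.4]
gripper_width: -0.002
grasp_force: 0.0
t: 28.88
eef_pos: [0.5205, 0.1564, 0.0188]
tool_rot: [0.13, -0.097, 0.987, 0.011]
contact_force: [-0.8, -0.8, -0.7]
gripper_width: 0.001
grasp_force: 0.0
t: 29.12
eef_pos: [0.5215, 0.1566, 0.0188]
tool_rot: [0.13, -0.097, 0.987, 0.011]
contact_force: [0.1, 0.3, -0.6]
gripper_width: 0.002
grasp_force: 0.0
t: 29.38
eef_pos: [0.5225, 0.1568, 0.0188]
tool_rot: [0.13, -0.097, 0.987, 0.011]
contact_force: [0.2, 0.7, -1.0]
gripper_width: -0.0
grasp_force: 0.0
```

```bash
python3 -m creep '[[-1,1,0.2,0,0,0,0],[-1,0,0,0,0,0,0]]' && python3 -m creep '[[-1,0.7,0.1,0,0,0,0],[-1,0,0,0,0,0,0]]'  && python3 -m creep '[[-1,0,0,-0.7,0,0,0],[-1,0,0,0,0,0,0]]' && python3 -m creep '[[-1,0.5,0.1,-0.5,0,0,0],[-1,0,0,0,0,0,0]]'
```

```text
t: 29.62
eef_pos: [0.5235, 0.157, 0.0188]
tool_rot: [0.13, -0.097, 0.987, 0.011]
contact_force: [0.2, -0.8, -0.5]
gripper_width: -0.001
grasp_force: 0.0
t: 29.88
eef_pos: [0.5242, 0.1571, 0.0188]
tool_rot: [0.13, -0.097, 0.987, 0.011]
contact_force: [0.3, 0.1, 0.0]
gripper_width: -0.001
grasp_force: 0.0
t: 30.12
eef_pos: [0.5242, 0.1571, 0.0181]
tool_rot: [0.13, -0.097, 0.987, 0.011]
contact_force: [-0.3, 0.5, 0.6]
gripper_width: -0.0
grasp_force: 0.5
t: 30.38
eef_pos: [0.5244, 0.1572, 0.0179]
tool_rot: [0.13, -0.096, 0.987, 0.012]
contact_force: [-3.0, -0.5, 8.8]
gripper_width: 0.002
grasp_force: 4.0
```

```bash
python3 -m creep '[[-1,0.7,0.1,0.2,0,0,0],[-1,0,0,0,0,0,0]]' && python3 -m creep '[[-1,0.7,0.1,0,0,0,0],[-1,0,0,0,0,0,0]]'  && python3 -m creep '[[-1,0.7,0.1,0,0,0,0],[-1,0,0,0,0,0,0]]' && python3 -m creep '[[-1,0.7,0.1,0,0,0,0],[-1,0,0,0,0,0,0]]'
```

```text
t: 30.62
eef_pos: [0.5251, 0.1573, 0.0179]
tool_rot: [0.13, -0.097, 0.987, 0.011]
contact_force: [-3.4, -0.3, 5.4]
gripper_width: -0.001
grasp_force: 2.9
t: 30.88
eef_pos: [0.5256, 0.1574, 0.0179]
tool_rot: [0.13, -0.097, 0.987, 0.012]
contact_force: [-3.0, -0.2, 7.4]
gripper_width: 0.003
grasp_force: 4.0
t: 31.12
eef_pos: [0.5256, 0.1574, 0.0178]
tool_rot: [0.129, -0.097, 0.987, 0.012]
contact_force: [-4.6, -1.9, 10.2]
gripper_width: -0.001
grasp_force: 5.8
t: 31.38
eef_pos: [0.5256, 0.1573, 0.0177]
tool_rot: [0.128, -0.097, 0.987, 0.012]
contact_force: [-8.9, -0.7, 13.2]
gripper_width: -0.0
grasp_force: 7.7
```

```bash
python3 -m creep '[[-1,0.7,0.6,0.2,0,0,0],[-1,0,0,0,0,0,0]]' && python3 -m creep '[[-1,0.6,0.6,0.1,0,0,0],[-1,0,0,0,0,0,0],[-1,0,0,0,0,0,0]]' && python3 fit.py f2
```

```text
t: 31.62
eef_pos: [0.5257, 0.1574, 0.0177]
tool_rot: [0.128, -0.096, 0.987, 0.012]
contact_force: [-9.9, -2.1, 14.5]
gripper_width: 0.002
grasp_force: 9.1
t: 32.0
eef_pos: [0.5257, 0.1574, 0.0177]
tool_rot: [0.127, -0.096, 0.987, 0.011]
contact_force: [-11.7, -3.9, 16.6]
gripper_width: 0.0
grasp_force: 10.4
q [-0.75  0.54  0.37  2.22 -0.64  0.21  1.94] tool z [ 0.249  0.047 -0.967] TCP fence [-28.5  44.8]
force fence frame [-12.2  -1.6] 16.6
back x [(28, np.float64(-12.2)), (38, np.float64(-11.5)), (48, np.float64(-11.5)), (58, np.float64(-10.7))] y [ 2.6 83.3]
foot z [(-75, np.float64(15.62)), (-65, np.float64(15.48)), (-55, np.float64(13.63)), (-45, np.float64(14.9))]
```

```bash
python3 -m creep '[[-1,0.6,0.2,0.3,0,0,0],[-1,0,0,0,0,0,0]]'; python3 - <<'E'
from h import *
p,d=read_camera('wrist');np.savez('w5.npz',p=p)
s,_=read_camera('scene')
n,l,st,c=cv2.connectedComponentsWithStats(hsv(p,(5,150,80),(20,255,255)));i=1+st[1:,4].argmax();print(st[i],c[i])
x,y=c[i].astype(int);x=min(max(x,75),437);y=min(max(y,75),309)
a=cv2.resize(p[y-75:y+75,x-75:x+75],(500,500),interpolation=cv2.INTER_CUBIC)
b=cv2.resize(s[195:245,305:335],(300,500),interpolation=cv2.INTER_CUBIC)
cv2.imwrite('pics/w5.png',cv2.convertScaleAbs(np.hstack([a,b])[:,:,::-1],alpha=1.5))
E
```

```text
t: 32.65
eef_pos: [0.5258, 0.1575, 0.0177]
tool_rot: [0.127, -0.096, 0.987, 0.011]
contact_force: [-11.2, -4.1, 16.2]
gripper_width: 0.0
grasp_force: 10.3
[ 330  201   76   90 4167] [364.81521478 235.56635469]
```

View pics/w5.png

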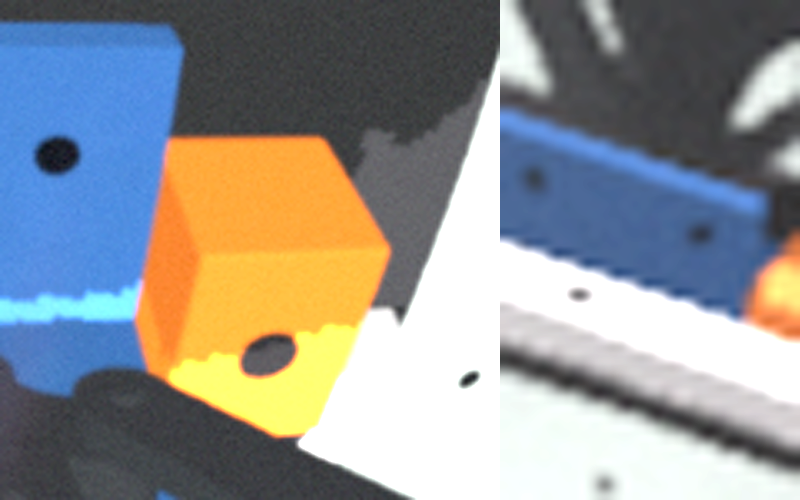

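The blue foot meets the orange side with no dark plate between them (crop (140,320)), and the scene crop shows the same at (745,320). To be sure of the stop contact I lighten the push, nudge along the fence, then press again.

```bash
python3 -m creep '[[-1,-1.6,-0.3,0.5,0,0,0],[-1,0,0,0,0,0,0]]'; python3 -m creep '[[-1,-0.3,1.4,0.2,0,0,0],[-1,0,0,0,0,0,0]]'; python3 -m creep '[[-1,-0.3,1.5,0,0,0,0],[-1,0,0,0,0,0,0]]';python3 -m creep '[[-1,-0.3,1.5,0,0,0,0],[-1,0,0,0,0,0,0]]'
```

```text
t: 33.0
eef_pos: [0.5257, 0.1577, 0.0181]
tool_rot: [0.128, -0.096, 0.987, 0.011]
contact_force: [-6.0, -3.6, 3.9]
gripper_width: 0.003
grasp_force: 3.7
t: 33.25
eef_pos: [0.5255, 0.1588, 0.0181]
tool_rot: [0.128, -0.096, 0.987, 0.011]
contact_force: [-4.7, -3.6, 1.8]
gripper_width: -0.002
grasp_force: 3.3
t: 33.5
eef_pos: [0.5252, 0.1602, 0.0181]
tool_rot: [0.128, -0.096, 0.987, 0.011]
contact_force: [-5.3, -4.3, 1.7]
gripper_width: 0.001
grasp_force: 3.5
t: 33.75
eef_pos: [0.5249, 0.1616, 0.0181]
tool_rot: [0.128, -0.096, 0.987, 0.011]
contact_force: [-5.0, -3.9, 1.7]
gripper_width: 0.002
grasp_force: 3.5
```

```bash
python3 fit.py f3; python3 -m creep '[[-1,0.8,0.2,-0.6,0,0,0],[-1,0,0,0,0,0,0]]'; python3 -m creep '[[-1,0.8,0.2,-0.4,0,0,0],[-1,0,0,0,0,0,0]]'; python3 -m creep '[[-1,0.8,0.2,0,0,0,0],[-1,0,0,0,0,0,0]]'
```

```text
q [-0.76  0.54  0.38  2.22 -0.64  0.21  1.93] tool z [ 0.251  0.046 -0.967] TCP fence [-28.5  49.1]
force fence frame [-5.7 -2.8] 1.7
back x [(28, np.float64(-12.8)), (38, np.float64(-11.4)), (48, np.float64(-11.6)), (58, np.float64(-11.1))] y [ 2.9 83.2]
foot z [(-75, np.float64(15.06)), (-65, np.float64(15.42)), (-55, np.float64(15.2)), (-45, np.float64(15.66))]
t: 34.4
eef_pos: [0.525, 0.1617, 0.0178]
tool_rot: [0.127, -0.096, 0.987, 0.011]
contact_force: [-10.0, -4.9, 12.2]
gripper_width: 0.001
grasp_force: 9.4
t: 34.65
eef_pos: [0.5251, 0.1617, 0.0176]
tool_rot: [0.127, -0.096, 0.987, 0.011]
contact_force: [-15.5, -6.1, 20.7]
gripper_width: 0.001
grasp_force: 14.4
t: 34.9
eef_pos: [0.5251, 0.1617, 0.0175]
tool_rot: [0.126, -0.096, 0.987, 0.011]
contact_force: [-18.6, -7.0, 25.5]
gripper_width: -0.0
grasp_force: 16.3
```

The bracket did not move while the finger slid 4 mm, so it is held by the stop. Now I trim the push to ~14/14 N.

```bash
python3 -m creep '[[-1,0,0,0.6,0,0,0],[-1,0,0,0,0,0,0],[-1,0,0,0,0,0,0]]'; python3 -m creep '[[-1,0,0,0.2,0,0,0],[-1,0,0,0,0,0,0],[-1,0,0,0,0,0,0]]'
```

```text
t: 35.28
eef_pos: [0.525, 0.1617, 0.0176]
tool_rot: [0.126, -0.096, 0.987, 0.011]
contact_force: [-17.0, -5.8, 18.2]
gripper_width: -0.001
grasp_force: 13.1
t: 35.65
eef_pos: [0.5251, 0.1617, 0.0177]
tool_rot: [0.126, -0.096, 0.987, 0.011]
contact_force: [-13.9, -5.6, 14.6]
gripper_width: -0.003
grasp_force: 12.1
```

```bash
python3 -m creep '[[-1,0,0,0,0,0,0],[-1,0,0,0,0,0,0],[-1,0,0,0,0,0,0],[-1,0,0,0,0,0,0]]'; python3 fit.py f4
```

```text
t: 36.15
eef_pos: [0.525, 0.1617, 0.0177]
tool_rot: [0.126, -0.096, 0.987, 0.011]
contact_force: [-14.3, -6.5, 14.5]
gripper_width: -0.001
grasp_force: 12.1
q [-0.76  0.54  0.38  2.22 -0.64  0.21  1.93] tool z [ 0.247  0.046 -0.968] TCP fence [-28.4  49.1]
force fence frame [-15.3  -3.6] 14.5
back x [(28, np.float64(-12.7)), (38, np.float64(-11.5)), (48, np.float64(-11.8)), (58, np.float64(-10.4))] y [ 2.9 83.1]
foot z [(-75, np.float64(15.6)), (-65, np.float64(15.33)), (-55, np.float64(15.23)), (-45, np.float64(15.52))]
```

The bracket is flat and seated, with a steady push of ~15 N to the fence and ~14.5 N down.

```bash
python3 -c "
from station import *
print(hand_in())"
```

```text
the job is handed in; nothing more can be done
None
```

I handed the job in at about 37 s: the bracket stands flat on the plate, back against the fence and end against the orange stop, still held by one steady push of about 15 N to the fence and 14.5 N down. An earlier push tipped it about 3°, so I backed off, turned the tool and pressed again; the post, screwdriver and lens were not touched.

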